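# Right the fallen bottle and hold the jog key

### The job

One flavouring bottle has fallen over in the feed lane: stand it upright in the lane again, in the gap between the bottles that are still standing, and let go of it. Then take the key with the plain rectangular head from the wooden stand, push it fully home in the lock on top of the white console, working it past the sticky pins, turn it a quarter turn clockwise (seen from above) against its spring, and finish still holding the key turned. Leave the standing bottles, the two other keys and the other things on the bench where they are.

Things in the scene. Friction and masses are not known exactly. Their poses are not given: they have to be found in the camera images.
- fallen_mid (a point): The fallen bottle: amber glass, 50 mm square up to 92 mm from its foot, then tapering to a round black cap 28 mm wide over its last 32 mm; 150 mm tall, 0.16 to 0.3 kg, closed. Point on its axis, 75 mm from the foot; z points from foot to cap (cap centre at z = +59 mm). It lies on the lane bed, roughly along the lane, cap towards the lane's +x end.
- lane_mid (a point): The feed lane: a straight fixed bed 520 mm long and 88 mm wide, with a low lip 8 mm high along each side (76 mm apart inside). This point is the middle of the bed's flat top, which is 12 mm above the bench; x runs along the lane, y across it, z up.
- mate0_mid (a point): Standing bottle of the same kind in the lane, outermost towards the lane's -x end. Point on its axis, 75 mm above its foot.
- mate1_mid (a point): Standing bottle of the same kind, the neighbour of the gap on the lane's -x side. Point on its axis, 75 mm above its foot.
- mate2_mid (a point): Standing bottle of the same kind, the neighbour of the gap on the lane's +x side. Point on its axis, 75 mm above its foot.
- key_bow (a point): The key to use: steel with a black head, 74 mm tall, 60 g, standing upright, bit down, in one of the stand's three slots. The head is a plain rectangular block 32 mm wide (key x), 12 mm thick (key y), 36 mm high; this point is its centre, 56 mm above the key's foot; z points up the key. The key is the same either way round (half a turn about z).
- key_foot (a point): Centre of the key's foot (its lowest point), axes as the key's. The lowest part is a flat bit 24 mm wide (x), 6 mm thick (y), 18 mm high with a rounded foot; above it a 6 mm round shaft leads to the head.
- key_round_bow (a point): A key to be left alone: round disc head, 36 mm across, 12 mm thick. Point at the head's centre.
- key_tee_bow (a point): A key to be left alone: T-shaped head, 36 mm wide, 12 mm thick. Point on its axis, 56 mm above its foot.
- stand: Fixed wooden key stand, 190 mm (x) by 56 mm (y), 75 mm high, three slots 62 mm apart along x, each 22 mm deep, in which the three keys stand in any order, with their wide sides along the stand's x. Origin under its centre.
- lock_mouth (a point): Middle of the keyway's mouth, in a 62 mm square steel plate on the flat console top, 100 mm above the bench. The keyway is a slot 25.5 mm long (this point's x) and 7.5 mm wide (y), z up. The key is home when its foot is 25 mm below this point, on the bottom; only then is its bit clear below the 5 mm thick plate so that it can turn.
- console: White fixed console; origin on the bench under the keyway, x along the slot. It reaches 50 mm either way in x, 50 mm to +y, 100 mm to -y; three buttons up to 11 mm high stand 75 mm to -y. In the keyway two sprung, sticky ball-nosed pins reach 2 mm in from its two wide sides, 13 and 20 mm below the mouth; each gives way to a push of 3 to 10 N; rocking the key a little helps.
- plug (a joint): Turn of the lock, rad: 0 at rest with its slot in line with the keyway's mouth, growing clockwise seen from above, about 1.57 at a quarter turn, stop at 1.66. A spring drives it back (0.04 N m at rest, 0.12 N m at a quarter turn), so it returns if the key is let go. The key has about 0.06 rad of play in it.
- bowl_in (a point): Steel mixing bowl, 170 mm wide and 75 mm high: leave alone. Point in the middle of its inner floor.
- cup_in (a point): White mug, 72 mm wide, 80 mm high: leave alone. Point in the middle of its inner floor.
- jar: Glass jar, 70 mm wide, 110 mm high: leave alone. Origin under its centre.
- spatula_grip (a point): Spatula, 260 mm long, lying on the bench: leave alone. Point on its handle.

How it is judged:
By the outcome, as a careful person would: the job done as asked, in the order asked, and still so for the second after the job is handed in, while the arm keeps its last pose, push and grip.
It also fails if it takes over 72 s, if anything falls off the work surface, if the arm or the gripper's body presses on something with over 40 N, if the wrist force passes 120 N, or if a joint passes its speed limit or range.

### The arm

A 7-joint arm with a two-finger parallel gripper is mounted at the origin on the work surface. World frame = base frame: x ahead of the robot, y to its left, z up, the work surface at z = 0. Lengths are in m, angles in rad, forces in N, time in s.
With the tool pointing down it reaches from about 0.4 to 0.85 m from the base axis. Payload 4.5 kg.
Tool frame: the origin (TCP) lies midway between the tips of the shut fingers; the grasp point (between the pads) lies 19 mm behind it; z points along the fingers, y is the line along which they close (so a half turn about z gives the same grasp; the last joint's range is limited). The gripper opens to 88 mm and grips with 3 to 60 N. Pads are 18 mm wide; open, the fingers measure 123 mm over their backs; the gripper's body (75 mm by 187 mm) begins 45 mm behind the grasp point.
Start: joints at [1.209, 0.689, -0.195, 1.565, 0.157, 0.902, -0.215], TCP at [0.241, -0.577, 0.206] pointing down, gripper open.
Joint ranges: [-3.01, 3.01], [-0.46, 2.08], [-1.47, 1.51], [0.13, 2.56], [-1, 4.14], [0.04, 2.09], [-2.66, 2.66]. Speed limits (rad/s): [2.57, 2.57, 3.14, 3.14, 3.14, 3.14, 3.14].

### API

Orientations are given as a rotation vector (axis times angle).
In Python, from bench import manip gives the robot as it stands.
- The arm moves only by the shell command python3 -m crank 'ROWS' [FORCE]. ROWS is JSON, a list that holds one entry, the list of rows, each a list of 7 numbers: the turn, a rotation vector about the world's x, y, z in rad, then the shift along the world's x, y, z in m, then the gripper command: -1 is fully open, 1 is shut, values between are in proportion. In form: [[[ax, ay, az, x, y, z, hand], ...]]. A call has 1 to 20 rows; each row is the pose to reach, as a shift and turn from the pose commanded when the call began; what a row does not reach only later rows make up. A row lasts 1/12 s, in which the tool goes at most 41.7 mm and 7.16 degrees, less where a joint would pass 70% of its speed; a pose out of reach is approached as far as the arm can. A call with a gripper value outside its range is refused whole. The fingers move at their own pace and stop on an object; FORCE is the grip in N (left out, the last holds). Time passes only in rows, so rows that repeat a pose let the fingers close. It gives the time, the measured TCP pose, the force, the opening and the grip force at its end, in the units of the state.
- manip.get_obs(): the state, without advancing time (a new reading comes with each control period).
- manip.camera(name): name is "scene" or "top" or "wrist"; returns the picture (384x512x3 uint8, red, green, blue); there is no depth.
- manip.camera_params(name): a dict with "intrinsics" (3x3 intrinsics, pixels), "R" (3x3) and "t" (3): a world point X has camera coordinates R X + t. Camera axes: x right, y down, z forward; pixel columns grow to the right and rows downward; lengths in m; the calibration is good to about 2 mm. A picture is of the moment at which its call begins: read the wrist's pose just before it. camera_params takes no time and is no camera call; for the wrist camera it gives the pose at the moment of the call.
- manip.close_job(): hands the job in; it is judged then, once.
The state is a dict: "time_s": time; "joint_pos": joint angles; "joint_vel": joint speeds; "joint_efforts": joint torques, N m; "tool_pos": TCP position; "tcp_rot": TCP orientation; "force": force on the tool from outside, world axes, zero at the start; "moment": the same for the moment, N m; "grip_width": opening from 0.0 (shut) to 1.0 (fully open); "grip_force": force on a finger pad.
Only numpy, scipy, OpenCV 4.12 (cv2) and the standard library are available. Lean on these libraries where they do the work, as an engineer would, in place of code of your own. Each camera call takes 0.05 s, during which the arm holds its last target. There are 200 camera calls.

## Working session

There is one attempt and no reset: what is moved stays moved. The work goes in short steps, Python scripts to look and compute and a shell command to move; the robot and the scene stay as the last step left them, time stands still between calls to the robot, and variables do not carry over. Pictures are saved under pics/ and viewed, at most 10 in all, crops included, and the job is handed in when it is done.

```bash
mkdir -p pics; cat > h.py <<'E'
import numpy as np, cv2
from bench import manip
from scipy.spatial.transform import Rotation as Ro
def snap(n,f):
    P=manip.camera_params(n); im=manip.camera(n); cv2.imwrite(f'pics/{f}.png',im[:,:,::-1]); return im,P
def ray(P,u,v):
    K,R,t=[np.array(P[k]) for k in('intrinsics','R','t')]
    return -R.T@t, R.T@np.linalg.solve(K,[u,v,1.])
def onz(P,u,v,z):
    c,d=ray(P,u,v); return c+d*(z-c[2])/d[2]
def proj(P,X):
    K,R,t=[np.array(P[k]) for k in('intrinsics','R','t')]
    p=K@(R@np.array(X)+t); return p[:2]/p[2]
def tri(a,b):
    A=[];B=[]
    for P,u,v in(a,b):
        c,d=ray(P,u,v); d/=np.linalg.norm(d); M=np.eye(3)-np.outer(d,d); A.append(M);B.append(M@c)
    return np.linalg.solve(sum(A),sum(B))
E
python3 - <<'E'
from h import *
import json
o=manip.get_obs(); print({k:np.round(o[k],3).tolist() for k in o})
ims=[]
for n in('scene','top'):
    im,P=snap(n,n+'0'); c,_=ray(P,256,192); print(n,c.round(3),np.array(P['R']).round(2).tolist(),np.array(P['intrinsics'])[0,0])
E
ls
```

```text
{'time_s': 0.0, 'joint_pos': [1.209, 0.69, -0.195, 1.566, 0.157, 0.903, -0.215], 'joint_vel': [0.001, -0.001, -0.001, -0.0, 0.0, 0.001, -0.0], 'joint_efforts': [-0.0, -52.756, -1.267, -15.343, -0.053, 0.007, 0.0], 'tool_pos': [0.241, -0.576, 0.205], 'tcp_rot': [-3.078, -0.617, 0.001], 'force': [0.868, 0.03, 0.077], 'moment': [0.017, -0.017, -0.022], 'grip_force': 0.0, 'grip_width': 1.0}
scene [1.133 0.259 1.23 ] [[-0.27, 0.96, -0.0], [0.83, 0.24, -0.5], [-0.49, -0.14, -0.86]] 459.0288778752242
top [0.226 0.068 1.443] [[0.02, -1.0, -0.0], [-0.98, -0.02, -0.19], [0.19, 0.0, -0.98]] 356.8455611124864
h.py
pics
```

View pics/scene0.png

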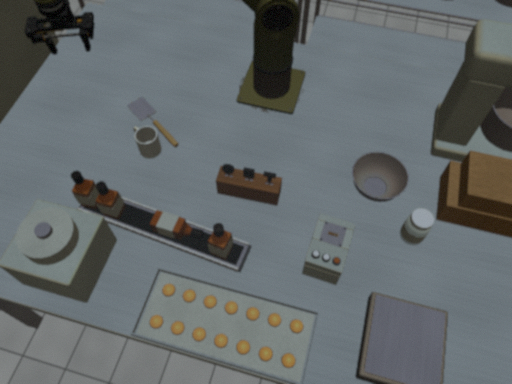

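View pics/top0.png

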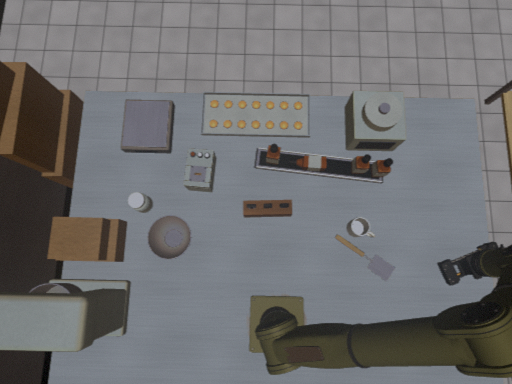

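```bash
python3 - <<'E'
import cv2,numpy as np
s=cv2.imread('pics/scene0.png');t=cv2.imread('pics/top0.png')
a=cv2.resize(s[155:275,60:360],None,fx=2.6,fy=2.6,interpolation=cv2.INTER_CUBIC)[:,:780]
b=cv2.resize(t[138:220,180:400],(780,290),interpolation=cv2.INTER_CUBIC)
cv2.imwrite('pics/crop1.png',np.clip(np.vstack([a[:310],b])*1.6,0,255).astype('uint8'))
E
```

```text
(no output)
```

View pics/crop1.png

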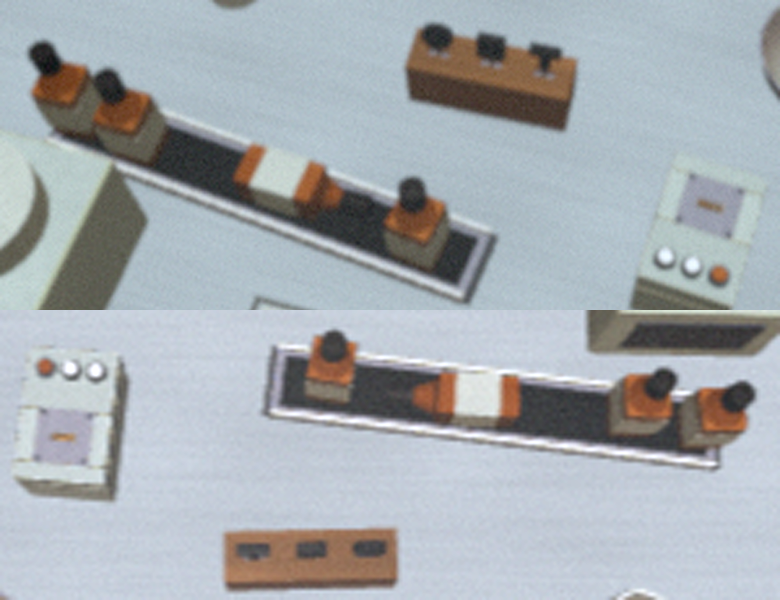

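```bash
python3 - <<'E'
from h import *
P=manip.camera_params('top');S=manip.camera_params('scene')
T=lambda x,y:(180+x/3.545,138+(y-310)/3.537)
C=lambda x,y:(60+x/2.6,155+y/2.6)
def s(n,X):print(n,np.round(X,3))
for p in((272,346),(266,415),(718,466)): s('lane corner',onz(P,*T(*p),.02))
for n,p,q in(('m2',(335,346),(412,192)),('m1',(660,383),(108,84)),('m0',(740,396),(43,55))):
    s(n+' cap tri',tri((P,*T(*p)),(S,*C(*q)))); s(' z',onz(P,*T(*p),.155)); s(' zs',onz(S,*C(*q),.155))
s('fallen label c',onz(P,*T(479,396),.062)); s('scene',onz(S,*C(283,174),.062))
for p in((425,393),(517,400)):s('fallen ends',onz(P,*T(*p),.05))
for n,p,q in(('tee',(253,549),(545,55)),('rect',(312,548),(491,47)),('round',(370,547),(437,38))):
    s(n,tri((P,*T(*p)),(S,*C(*q)))); s(' z',onz(P,*T(*p),.12))
for p in((226,535),(396,529),(397,579),(227,586)): s('stand',onz(P,*T(*p),.075))
s('lock',onz(P,*T(63,436),.1));s('lock scene',onz(S,*C(709,205),.1))
for p in((22,455),(105,458)):s('x',onz(P,*T(*p),.1))
W=manip.camera_params('wrist');o=manip.get_obs()
R=Ro.from_rotvec(o['tcp_rot']).as_matrix()
c,_=ray(W,0,0);s('cam in tool',R.T@(c-o['tool_pos']));print((np.array(W['R'])@R).round(2),np.array(W['intrinsics'])[0,0],R.round(2))
E
```

```text
lane corner [0.694 0.093 0.02 ]
lane corner [0.61  0.098 0.02 ]
lane corner [ 0.561 -0.425  0.02 ]
m2 cap tri [0.653 0.025 0.147]
 z [0.651 0.024 0.155]
 zs [0.657 0.028 0.155]
m1 cap tri [ 0.621 -0.323  0.147]
 z [ 0.618 -0.32   0.155]
 zs [ 0.624 -0.318  0.155]
m0 cap tri [ 0.607 -0.406  0.148]
 z [ 0.606 -0.404  0.155]
 zs [ 0.61  -0.401  0.155]
fallen label c [ 0.626 -0.143  0.062]
scene [ 0.633 -0.134  0.062]
fallen ends [ 0.632 -0.084  0.05 ]
fallen ends [ 0.626 -0.188  0.05 ]
tee [0.437 0.107 0.112]
 z [0.436 0.106 0.12 ]
rect [0.44  0.045 0.106]
 z [0.438 0.043 0.12 ]
round [ 0.443 -0.017  0.103]
 z [ 0.441 -0.018  0.12 ]
stand [0.458 0.137 0.075]
stand [ 0.469 -0.049  0.075]
stand [ 0.413 -0.051  0.075]
stand [0.402 0.134 0.075]
lock [0.56  0.317 0.1  ]
lock scene [0.562 0.319 0.1  ]
x [0.537 0.361 0.1  ]
x [0.536 0.27  0.1  ]
cam in tool [ 0.073  0.    -0.178]
[[ 0.    1.    0.  ]
 [-0.96  0.   -0.28]
 [-0.28 -0.    0.96]] 292.6668553040879 [[ 0.92  0.39 -0.  ]
 [ 0.39 -0.92  0.  ]
 [-0.   -0.   -1.  ]]
```

```bash
python3 -m crank '[[[0,0,0.3,0.05,0.05,0.1,-1],[0,0,0.5,0.1,0.1,0.12,-1],[0,0,1.065,0.385,0.445,0.12,-1],[0,0,1.065,0.385,0.445,0.12,-1],[0,0,1.065,0.385,0.445,0.12,-1],[0,0,1.065,0.385,0.445,0.12,-1],[0,0,1.065,0.385,0.445,0.12,-1],[0,0,1.065,0.385,0.445,0.12,-1],[0,0,1.065,0.385,0.445,0.12,-1],[0,0,1.065,0.385,0.445,0.12,-1],[0,0,1.065,0.385,0.445,0.12,-1],[0,0,1.065,0.385,0.445,0.12,-1],[0,0,1.065,0.385,0.445,0.12,-1],[0,0,1.065,0.385,0.445,0.12,-1],[0,0,1.065,0.385,0.445,0.12,-1],[0,0,1.065,0.385,0.445,0.12,-1],[0,0,1.065,0.385,0.445,0.12,-1],[0,0,1.065,0.385,0.445,0.12,-1],[0,0,1.065,0.385,0.445,0.12,-1],[0,0,1.065,0.385,0.445,0.12,-1]]]' 20
python3 - <<'E'
from h import *
o=manip.get_obs(); print({k:np.round(o[k],3).tolist() for k in o})
im,P=snap('wrist','w1'); import pickle; pickle.dump(P,open('w1.pkl','wb'))
E
```

```text
time_s: 1.77
tool_pos: [0.625, -0.1339, 0.3255]
tcp_rot: [2.343, 2.092, -0.002]
force: [0.4, -0.4, 0.1]
grip_width: 1.001
grip_force: 0.0
{'time_s': 1.767, 'joint_pos': [0.397, 0.633, -0.501, 1.335, 0.305, 1.25, -0.232], 'joint_vel': [-0.002, -0.0, -0.007, -0.005, -0.001, -0.001, -0.002], 'joint_efforts': [-0.445, -51.715, -4.631, -17.923, -0.075, -0.007, 0.002], 'tool_pos': [0.625, -0.134, 0.326], 'tcp_rot': [2.343, 2.092, -0.002], 'force': [0.403, -0.449, 0.127], 'moment': [-0.047, -0.09, -0.016], 'grip_force': 0.0, 'grip_width': 1.001}
```

View pics/w1.png

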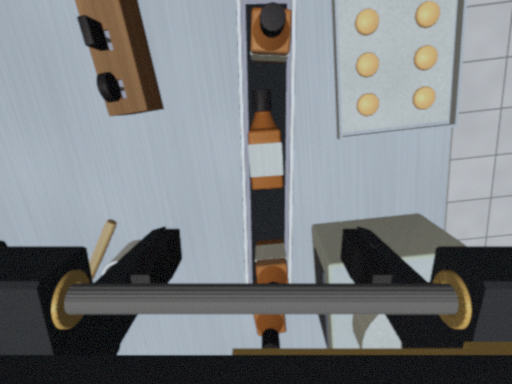

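```bash
python3 - <<'E'
from h import *
import pickle; P=pickle.load(open('w1.pkl','rb')); im=cv2.imread('pics/w1.png')
def s(n,X):print(n,np.round(X,4).tolist())
hsv=cv2.cvtColor(im,cv2.COLOR_BGR2HSV)
m=((hsv[:,:,0]<15)&(hsv[:,:,1]>150)).astype('uint8'); m[:,:244]=0;m[:,294:]=0;m[:85]=0;m[200:]=0
ys,xs=np.nonzero(m); print(xs.min(),xs.max(),ys.min(),ys.max())
for r in(134,138,182,186):
    x=np.nonzero(m[r])[0]; print(r,x.min(),x.max()); s('l',onz(P,x.min(),r,.062)); s('r',onz(P,x.max(),r,.062))
s('foot top',onz(P,267,188,.062)); s('shoulder',onz(P,264,130,.062)); s('cap end',onz(P,262,91,.037))
for r in(70,150,220):
    g=im[r,225:310].astype(int).sum(1); print(r,g.tolist() if r==220 else '')
    for u,z in((240,.012),(247,.012),(285,.012),(293,.012)): s((u,r),onz(P,u,r,z))
s('mate2 cap',onz(P,272,19,.162)); s('mate1 cap',onz(P,271,340,.162))
E
```

```text
249 282 111 189
134 249 280
l [0.6109, -0.101, 0.062]
r [0.6567, -0.1061, 0.062]
138 253 280
l [0.6161, -0.1075, 0.062]
r [0.6562, -0.112, 0.062]
182 252 282
l [0.6064, -0.1747, 0.062]
r [0.6529, -0.18, 0.062]
186 252 282
l [0.6056, -0.1811, 0.062]
r [0.6523, -0.1864, 0.062]
foot top [0.6286, -0.187, 0.062]
shoulder [0.6337, -0.0977, 0.062]
cap end [0.637, -0.0419, 0.037]
70 
(240, 70) [0.6065, -0.0061, 0.012]
(247, 70) [0.6174, -0.0074, 0.012]
(285, 70) [0.6763, -0.014, 0.012]
(293, 70) [0.6887, -0.0154, 0.012]
150 
(240, 150) [0.59, -0.1301, 0.012]
(247, 150) [0.6017, -0.1314, 0.012]
(285, 150) [0.6652, -0.1386, 0.012]
(293, 150) [0.6786, -0.1401, 0.012]
220 [524, 526, 523, 526, 520, 523, 526, 527, 527, 526, 527, 519, 520, 517, 526, 523, 523, 523, 556, 605, 602, 524, 464, 471, 461, 390, 256, 152, 99, 108, 120, 109, 96, 102, 105, 109, 103, 85, 106, 103, 116, 107, 93, 115, 101, 108, 120, 114, 112, 112, 114, 86, 101, 103, 109, 100, 120, 110, 141, 265, 404, 460, 466, 494, 582, 622, 597, 552, 529, 522, 525, 527, 530, 533, 531, 522, 518, 519, 519, 527, 531, 526, 524, 529, 530]
(240, 220) [0.5733, -0.2555, 0.012]
(247, 220) [0.5858, -0.2569, 0.012]
(285, 220) [0.654, -0.2645, 0.012]
(293, 220) [0.6683, -0.2662, 0.012]
mate2 cap [0.6543, 0.022, 0.162]
mate1 cap [0.6114, -0.3845, 0.162]
```

```bash
python3 -m crank '[[[-0.1,0,0.05,0.008,0.018,-0.04,-1],[-0.21,0.013,0.05,0.008,0.018,-0.08,-1],[-0.21,0.013,0.05,0.008,0.018,-0.12,-1],[-0.21,0.013,0.05,0.008,0.018,-0.16,-1],[-0.21,0.013,0.05,0.008,0.018,-0.20,-1],[-0.21,0.013,0.05,0.008,0.018,-0.235,-1],[-0.21,0.013,0.05,0.008,0.018,-0.265,-1],[-0.21,0.013,0.05,0.008,0.018,-0.285,-1],[-0.21,0.013,0.05,0.008,0.018,-0.297,-1],[-0.21,0.013,0.05,0.008,0.018,-0.297,-1],[-0.21,0.013,0.05,0.008,0.018,-0.297,-1],[-0.21,0.013,0.05,0.008,0.018,-0.297,0],[-0.21,0.013,0.05,0.008,0.018,-0.297,1],[-0.21,0.013,0.05,0.008,0.018,-0.297,1],[-0.21,0.013,0.05,0.008,0.018,-0.297,1],[-0.21,0.013,0.05,0.008,0.018,-0.297,1],[-0.21,0.013,0.05,0.008,0.018,-0.297,1],[-0.21,0.013,0.05,0.008,0.018,-0.297,1],[-0.21,0.013,0.05,0.008,0.018,-0.297,1]]]' 25
```

```text
time_s: 3.4
tool_pos: [0.6336, -0.1136, 0.029]
tcp_rot: [2.174, 2.047, -0.225]
force: [-2.8, 1.1, 3.7]
grip_width: 0.545
grip_force: 25.0
```

```bash
python3 -m crank '[[[0,0,0,0,0,0.03,1],[0,0,0,0,0,0.07,1],[0,0,0,0,0,0.11,1],[0,0,0,0,0,0.15,1],[0,0,-0.12,0,0,0.18,1],[0,0,-0.24,0,0,0.2,1],[0,0,-0.36,0,-0.01,0.2,1],[0,0,-0.48,0,-0.02,0.2,1],[0,0,-0.6,0,-0.03,0.2,1],[0,0,-0.72,0,-0.035,0.2,1],[0,0,-0.84,0,-0.035,0.2,1],[0,0,-0.96,0,-0.035,0.2,1],[0,0,-1.08,0,-0.035,0.2,1],[0,0,-1.2,0,-0.035,0.2,1],[0,0,-1.32,0,-0.035,0.2,1],[0,0,-1.44,0,-0.035,0.2,1],[0,0,-1.56,0,-0.035,0.2,1],[0,0,-1.616,0,-0.035,0.2,1],[0,0,-1.616,0,-0.035,0.2,1],[0,0,-1.616,0,-0.035,0.2,1]]]' 30
python3 -c "
from h import *
o=manip.get_obs(); print(o['joint_pos'].__repr__(),Ro.from_rotvec(o['tcp_rot']).as_matrix().round(3))"
```

```text
time_s: 5.07
tool_pos: [0.634, -0.1489, 0.2285]
tcp_rot: [-3.114, 0.161, 0.329]
force: [-0.4, -0.8, 0.7]
grip_width: 0.009
grip_force: 0.0
array([ 0.17217679,  0.82388935, -0.04644293,  1.19494327,  0.04742871,
        1.33383172, -1.55317397]) [[ 0.973 -0.103 -0.208]
 [-0.101 -0.995  0.017]
 [-0.209  0.005 -0.978]]
```

```bash
python3 - <<'E'
from h import *
a,_=snap('scene','s2');b,_=snap('top','t2')
A=cv2.resize(a[155:275,60:270],(780,300))[:,:,::-1];B=cv2.resize(b[138:200,240:400],(780,300),interpolation=cv2.INTER_CUBIC)[:,:,::-1]
cv2.imwrite('pics/c2.png',np.clip(np.vstack([A,B])*1.5,0,255).astype('uint8'))
E
```

```text
(no output)
```

View pics/c2.png

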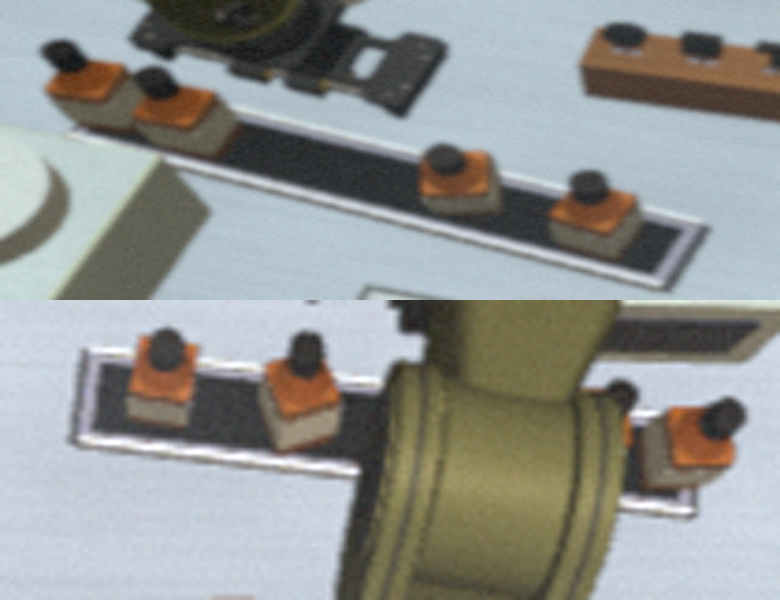

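```bash
python3 - <<'E'
from h import *
P=manip.camera_params('top');S=manip.camera_params('scene')
T=lambda x,y:(240+x/4.875,138+(y-300)/4.839)
C=lambda x,y:(60+x/3.714,155+y/2.5)
for n,p,q in(('m2',(166,349),(590,184)),('new',(306,352),(446,157)),):
    print(n,tri((P,*T(*p)),(S,*C(*q))).round(3),onz(P,*T(*p),.155).round(3),onz(S,*C(*q),.155).round(3))
E
python3 -m crank '[[[0,0,0,-0.04,-0.0,0.04,-1],[0,0,0,-0.06,0.02,0.05,-1],[0,0,0,-0.06,0.05,0.05,-1],[0,0,0,-0.06,0.05,0.05,-1],[0,0,0,-0.06,0.05,0.05,-1],[0,0,0,-0.06,0.05,0.05,-1]]]' 25
python3 - <<'E'
from h import *
import pickle
b,P=snap('wrist','w3');pickle.dump(P,open('w3.pkl','wb'))
E
```

```text
m2 [0.653 0.026 0.149] [0.651 0.025 0.155] [0.656 0.029 0.155]
new [ 0.652 -0.082  0.151] [ 0.651 -0.083  0.155] [ 0.654 -0.079  0.155]
time_s: 5.67
tool_pos: [0.5742, -0.0988, 0.2786]
tcp_rot: [-3.115, 0.161, 0.329]
force: [0.2, -0.4, -0.4]
grip_width: 0.438
grip_force: 0.0
```

View pics/w3.png

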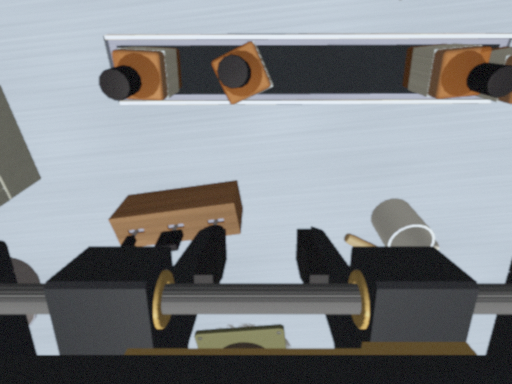

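```bash
python3 - <<'E'
from h import *
import pickle; P=pickle.load(open('w3.pkl','rb')); im=cv2.imread('pics/w3.png')
hsv=cv2.cvtColor(im,cv2.COLOR_BGR2HSV)
for nm,(a,b) in dict(m2=(95,180),new=(200,285)).items():
    m=np.zeros(im.shape[:2],'uint8'); m[38:112,a:b]=((hsv[38:112,a:b,0]<18)&(hsv[38:112,a:b,1]>140))*255
    if nm=='m2': m[:,168:]=0
    q=cv2.boxPoints(cv2.minAreaRect(cv2.findNonZero(m)))
    print(nm,q.round(0).tolist()); Q=np.array([onz(P,*p,.104) for p in q]); print(Q.round(4).tolist(),Q.mean(0).round(4))
for nm,p in(('m2cap',(120,83)),('newcap',(234,71))): print(nm,onz(P,*p,.162).round(4))
for u in(130,245,400):
    for v,z in((39,.02),(46,.012),(95,.012),(101,.02)): print((u,v),onz(P,u,v,z).round(4))
print(ray(P,0,0)[0])
c=cv2.resize(im[25:120,95:300],(800,371),interpolation=cv2.INTER_CUBIC);cv2.imwrite('pics/c3.png',np.clip(c*1.4,0,255))
E
```

```text
m2 [[114.0, 51.0], [162.0, 51.0], [162.0, 98.0], [114.0, 98.0]]
[[0.6811, 0.0407, 0.104], [0.6761, -0.0083, 0.104], [0.6302, 0.004, 0.104], [0.6357, 0.0566, 0.104]] [0.6558 0.0232 0.104 ]
new [[209.0, 60.0], [251.0, 41.0], [271.0, 85.0], [229.0, 104.0]]
[[0.663, -0.0547, 0.104], [0.676, -0.1001, 0.104], [0.6313, -0.1168, 0.104], [0.616, -0.0686, 0.104]] [ 0.6466 -0.0851  0.104 ]
m2cap [0.6559 0.018  0.162 ]
newcap [ 0.6553 -0.0844  0.162 ]
(130, 39) [0.692  0.0537 0.02  ]
(130, 46) [0.6843 0.0594 0.012 ]
(130, 95) [0.6244 0.0787 0.012 ]
(130, 101) [0.6177 0.0777 0.02  ]
(245, 39) [ 0.6771 -0.0908  0.02  ]
(245, 46) [ 0.669  -0.0894  0.012 ]
(245, 95) [ 0.6078 -0.0815  0.012 ]
(245, 101) [ 0.6012 -0.081   0.02  ]
(400, 39) [ 0.657  -0.2865  0.02  ]
(400, 46) [ 0.6482 -0.2909  0.012 ]
(400, 95) [ 0.5853 -0.2985  0.012 ]
(400, 101) [ 0.5789 -0.296   0.02  ]
[ 0.68257729 -0.10948985  0.43781559][ WARN:0@0.491] global loadsave.cpp:1063 imwrite_ Unsupported depth image for selected encoder is fallbacked to CV_8U.
```

View pics/c3.png

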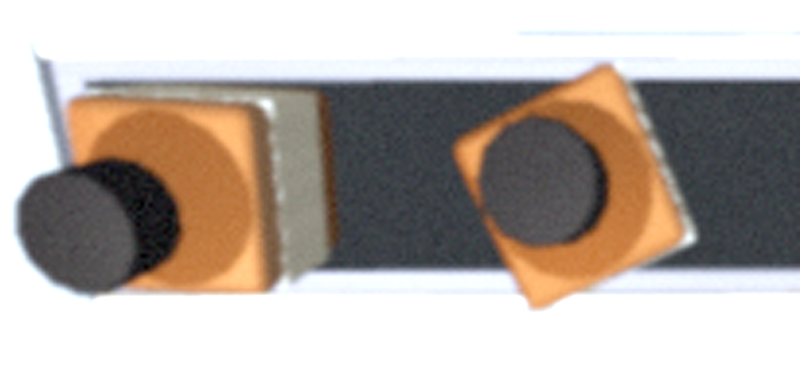

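```bash
python3 -m crank '[[[0,-0.07,0,0.042,0.015,0,-1],[0,-0.07,0,0.08,0.015,-0.03,-1],[0,-0.07,0,0.08,0.015,-0.06,-1],[0,-0.07,0,0.08,0.015,-0.085,-1],[0,-0.07,0,0.078,0.015,-0.11,-1],[0,-0.07,0,0.076,0.015,-0.135,-1],[0,-0.07,0,0.075,0.015,-0.152,-1],[0,-0.07,0,0.075,0.015,-0.152,-1],[0,-0.07,0,0.075,0.015,-0.152,-1],[0,-0.07,0,0.075,0.015,-0.152,0.2],[0,-0.07,0,0.075,0.015,-0.152,0.4],[0,-0.07,0,0.075,0.015,-0.152,0.6],[0,-0.07,0,0.075,0.015,-0.152,1],[0,-0.07,0,0.075,0.015,-0.152,1],[0,-0.07,0,0.075,0.015,-0.152,1],[0,-0.07,0,0.075,0.015,-0.152,1],[0,-0.07,0,0.075,0.015,-0.152,1]]]' 40
```

```text
time_s: 7.13
tool_pos: [0.649, -0.0837, 0.1268]
tcp_rot: [-3.12, 0.163, 0.22]
force: [0.5, 0.1, -0.0]
grip_width: 0.419
grip_force: 0.0
```

```bash
python3 -m crank '[[[0,0,0,0,0,0,1],[0,0,0,0,0,0,1],[0,0,0,0,0,0,1],[0,0,0,0,0,0,1],[0,0,0,0,0,0,1],[0,0,0,0,0,0.01,1],[0,0,0,0,0,0.02,1],[0,0,0,-0.004,0,0.03,1],[0,0,-0.1,-0.008,0,0.03,1],[0,0,-0.2,-0.008,0,0.03,1],[0,0,-0.3,-0.008,0,0.03,1],[0,0,-0.4,-0.008,0,0.03,1],[0,0,-0.4,-0.008,0,0.03,1],[0,0,-0.4,-0.008,0,0.03,1]]]' 40
python3 - <<'E'
from h import *
o=manip.get_obs();print(Ro.from_rotvec(o['tcp_rot']).as_matrix().round(3)[:,2],o['joint_pos'][6])
b,P=snap('scene','s4');cv2.imwrite('pics/c4.png',np.clip(cv2.resize(b[140:270,60:290],(800,450),interpolation=cv2.INTER_CUBIC)[:,:,::-1]*1.4,0,255).astype('uint8'))
E
```

```text
time_s: 8.3
tool_pos: [0.641, -0.084, 0.1576]
tcp_rot: [-3.0, 0.769, 0.209]
force: [0.4, 0.6, -2.9]
grip_width: 0.296
grip_force: 39.9
[-0.121  0.069 -0.99 ] -1.9293098561671194
```

View pics/c4.png

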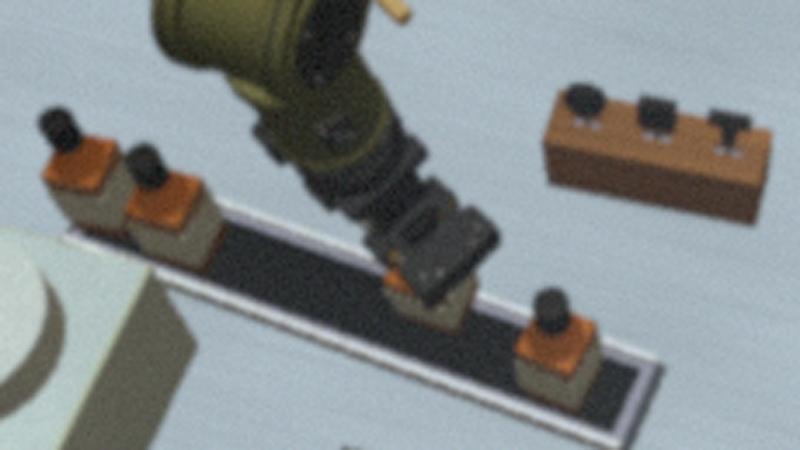

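```bash
python3 -m crank '[[[-0.069,-0.121,0,0,0,0,1],[-0.069,-0.121,0,0,0,-0.008,1],[-0.069,-0.121,0,0,0,-0.014,1],[-0.069,-0.121,0,0,0,-0.02,1],[-0.069,-0.121,0,0,0,-0.024,1],[-0.069,-0.121,0,0,0,-0.026,1],[-0.069,-0.121,0,0,0,-0.028,1],[-0.069,-0.121,0,0,0,-0.028,1]]]' 40
```

```text
time_s: 9.02
tool_pos: [0.6412, -0.0841, 0.1281]
tcp_rot: [-3.041, 0.784, 0.003]
force: [-0.1, 0.3, -2.7]
grip_width: 0.29
grip_force: 39.9
```

```bash
python3 -m crank '[[[0,0,0,0,0,-0.0015,1],[0,0,0,0,0,-0.0025,1],[0,0,0,0,0,-0.003,1],[0,0,0,0,0,-0.003,1]]]'; python3 -m crank '[[[0,0,0,0,0,-0.0015,1],[0,0,0,0,0,-0.0025,1],[0,0,0,0,0,-0.0025,1]]]'
```

```text
time_s: 9.35
tool_pos: [0.6411, -0.0838, 0.1258]
tcp_rot: [-3.041, 0.784, 0.002]
force: [-0.4, -1.2, -2.1]
grip_width: 0.29
grip_force: 39.9
time_s: 9.6
tool_pos: [0.6426, -0.0848, 0.1254]
tcp_rot: [-3.041, 0.785, -0.005]
force: [-0.9, -0.9, 8.5]
grip_width: 0.291
grip_force: 40.1
```

```bash
python3 -m crank '[[[0,0,0,0,0,0.001,0.4],[0,0,0,0,0,0.001,0.35],[0,0,0,0,0,0.001,0.3],[0,0,0,0,0,0.001,0.1],[0,0,0,0,0,0.001,-0.1],[0,0,0,0,0,0.001,-0.2],[0,0,0,0,0,0.001,-0.2],[0,0,0,0,0,0.001,-0.2],[0,0,0,0,0,0.001,-0.2],[0,0,0,0,0,0.01,-0.2],[0,0,0,0,0,0.03,-0.2],[0,0,0,0,0,0.07,-0.2],[0,0,0,0,0,0.11,-0.2],[0,0,0,0,0,0.15,-0.2],[0,0,0.1,-0.04,0.02,0.15,-0.2],[0,0,0.2,-0.06,0.02,0.15,-0.2],[0,0,0.3,-0.06,0.02,0.15,-0.2],[0,0,0.38,-0.06,0.02,0.15,-0.2],[0,0,0.38,-0.06,0.02,0.15,-0.2],[0,0,0.38,-0.06,0.02,0.15,-0.2]]]'
python3 - <<'E'
from h import *
import pickle
b,P=snap('wrist','w5');pickle.dump(P,open('w5.pkl','wb'))
c=cv2.resize(b[0:160,60:512],(792,280),interpolation=cv2.INTER_CUBIC)[:,:,::-1]
s,_=snap('scene','s5'); d=cv2.resize(s[140:270,60:300],(792,320))[:,:,::-1]
cv2.imwrite('pics/c5.png',np.vstack([c,np.clip(d*1.4,0,255).astype('uint8')]))
print(ray(P,0,0)[0])
E
```

```text
time_s: 11.27
tool_pos: [0.5811, -0.0638, 0.2739]
tcp_rot: [-3.134, 0.199, 0.001]
force: [-0.1, 0.9, 0.3]
grip_width: 0.598
grip_force: 0.0
[ 0.65379363 -0.07358252  0.45226908]
```

View pics/c5.png

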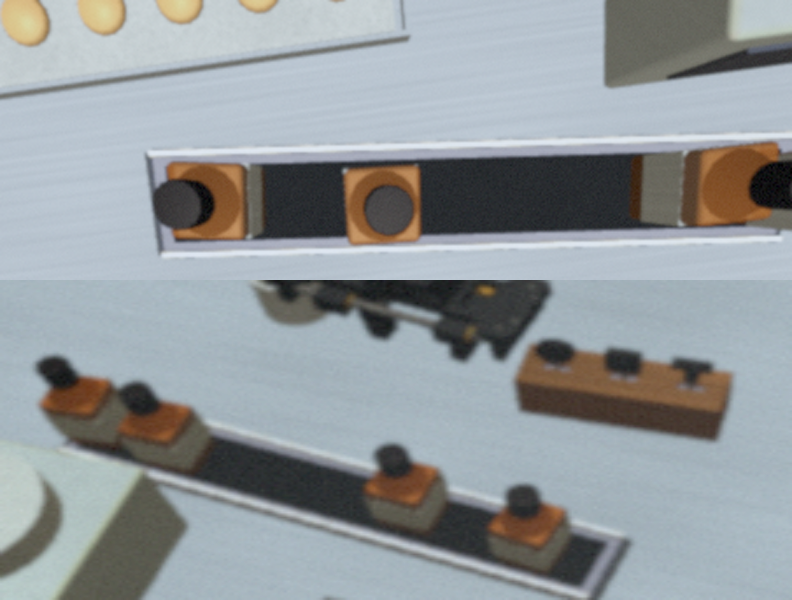

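```bash
python3 -m crank '[[[0,0,0.12,-0.03,0.02,0,-0.2],[0,0,0.24,-0.06,0.04,0,-0.2],[0,0,0.36,-0.09,0.06,0,-0.2],[0,0,0.48,-0.12,0.08,-0.01,-0.2],[0,0,0.6,-0.141,0.109,-0.024,-0.2],[0,0,0.72,-0.141,0.109,-0.024,-0.2],[0,0,0.84,-0.141,0.109,-0.024,-0.2],[0,0,0.96,-0.141,0.109,-0.024,-0.2],[0,0,1.08,-0.141,0.109,-0.024,-0.2],[0,0,1.2,-0.141,0.109,-0.024,-0.2],[0,0,1.32,-0.141,0.109,-0.024,-0.2],[0,0,1.44,-0.141,0.109,-0.024,-0.2],[0,0,1.56,-0.141,0.109,-0.024,-0.2],[0,0,1.68,-0.141,0.109,-0.024,-0.2],[0,0,1.757,-0.141,0.109,-0.024,-0.2],[0,0,1.757,-0.141,0.109,-0.024,-0.2],[0,0,1.757,-0.141,0.109,-0.024,-0.2],[0,0,1.757,-0.141,0.109,-0.024,-0.2]]]'
python3 - <<'E'
from h import *
import pickle
o=manip.get_obs();b,P=snap('wrist','w6');pickle.dump((o,P),open('w6.pkl','wb'))
print(o['joint_pos'].round(2))
for n,X in(('tee',(.437,.107,.127)),('rect',(.440,.045,.127)),('round',(.443,-.017,.127))): print(n,proj(P,X).round(0))
u,v=proj(P,(.440,.045,.127)).astype(int)
g=b[v-45:v+45,u-60:u+60].astype(int).sum(2)
m=(b.astype(int).sum(2)<130).astype('uint8'); 
n,l,st,c=cv2.connectedComponentsWithStats(m)
for i in range(1,n):
    if st[i,4]>80: print(st[i],c[i].round(1))
E
```

```text
time_s: 12.87
tool_pos: [0.4402, 0.0452, 0.2492]
tcp_rot: [2.155, 2.285, -0.002]
force: [0.5, -0.0, 0.1]
grip_width: 0.603
grip_force: 0.0
[ 0.18  0.43 -0.56  2.02  0.32  0.78 -0.51]
tee [261. 116.]
rect [261. 177.]
round [260. 231.]
[ 17 104  26 130 362] [ 30.1 165.9]
[  310   141   202   207 10323] [391.  258.4]
[ 447  196   45   33 1010] [468.8 212.4]
[256 211   9  13  99] [260.2 216.9]
[    0   228   512   156 24356] [206.4 337. ]
```

```bash
python3 - <<'E'
from h import *
b=cv2.imread('pics/w6.png'); g=b.astype(int).sum(2)//3
for r in range(80,216,4): print(r,' '.join('%3d'%x for x in g[r,224:300:3]))
E
```

```text
80 181 180 183 180 181 182 184 183 182 179 181 183 183 181 185 181 179 179 181 179 181 179 180 179 177 179
84 184 179 183 182 180 177 180 180 182 178 179 182 180 180 183 180 177 179 182 180 179 178 178 181 178 178
88 181 180 185 179 176 119 116 119 116 114 104 102 104 108 105 103 108 106 107 112 113 162 179 180 179 180
92 181 179 184 182 174 119 116 117 114 111 108 102 106 104 105 105 105 107 107 112 112 168 177 179 179 178
96 182 180 184 181 175 121 118 118 117 108 103 101 104 106 106 102 107 107 107 110 114 169 177 178 180 180
100 181 180 185 181 177 119 117 115 115 109 107  61  54  53  49 101 106 106 106 113 113 170 176 180 180 180
104 181 180 184 180 177 125 116 119 115 113 104  61  66  62  51 102 108 102 109 114 112 176 179 179 179 176
108 180 179 184 179 176 123 117 118 115 108 107  58  64  56  45 100 106 105 110 113 113 176 178 180 180 178
112 181 181 184 181 176 126 116 117 115 107 105  59  66  57  47 101 106 106 107 110 114 173 177 179 179 178
116 181 181 184 181 176 124 118 117 110 109 103  62  65  55  45 105 106 105 107 114 116 174 179 179 180 178
120 180 180 184 180 176 1
[... 1866 characters left out ...]
  47  73 102 100 103 110 109 176 181 181 181 182 181
192 181 185 182 184 181 126 106 108 106 103  99  84  91  74  97 100 101 106 110 116 178 181 180 181 179 181
196 182 185 183 186 182 127 109 106 104 104 100 104 107 106 102 102 100 106 108 113 177 181 181 181 180 180
200 184 186 182 183 182 131 106 105 101 104  97 103 102 103  99  97  99 104 105 113 178 182 180 182 180 182
204 184 186 183 185 182 133 107 105 101 103  97 101 108 110 100 101 100 106 112 120 179 183 181 181 180 182
208 183 187 182 184 182 131 107 106 101 103 102 107 162 125  98  95 101 105 106 122 178 182 179 180 179 183
212 183 186 183 187 181 133 107 106 100 103  93  26  23  25  84  99 100 105 109 127 179 180 181 180 181 183
```

```bash
python3 - <<'E'
from h import *
import pickle;o,P=pickle.load(open('w6.pkl','rb'))
b=cv2.imread('pics/w6.png'); g=b.astype(float).mean(2)
print('rows154+',g[154:196,258:265].mean(1).round(0).tolist())
print('top cols250+',g[164:176,250:274].mean(0).round(0).tolist(),'bot',g[178:190,250:274].mean(0).round(0).tolist())
for X in((.44,.061,.127),(.44,.061,.091),(.44,.029,.127),(.434,.045,.127),(.446,.045,.127)):print(X,proj(P,X).round(1))
E
```

```text
rows154+ [108.0, 105.0, 102.0, 85.0, 46.0, 17.0, 15.0, 15.0, 17.0, 29.0, 44.0, 55.0, 58.0, 58.0, 57.0, 58.0, 56.0, 57.0, 57.0, 55.0, 55.0, 56.0, 55.0, 54.0, 54.0, 53.0, 54.0, 53.0, 50.0, 51.0, 51.0, 50.0, 48.0, 48.0, 49.0, 49.0, 48.0, 58.0, 83.0, 102.0, 106.0, 105.0]
top cols250+ [105.0, 105.0, 104.0, 103.0, 95.0, 75.0, 56.0, 55.0, 58.0, 58.0, 57.0, 56.0, 54.0, 55.0, 51.0, 46.0, 58.0, 84.0, 100.0, 104.0, 105.0, 103.0, 104.0, 103.0] bot [104.0, 104.0, 104.0, 102.0, 95.0, 75.0, 56.0, 53.0, 55.0, 54.0, 53.0, 51.0, 49.0, 49.0, 45.0, 46.0, 67.0, 88.0, 100.0, 103.0, 102.0, 102.0, 102.0, 103.0]
(0.44, 0.061, 0.127) [261.6 162. ]
(0.44, 0.061, 0.091) [261.5 156.1]
(0.44, 0.029, 0.127) [259.8 191.4]
(0.434, 0.045, 0.127) [255.  176.6]
(0.446, 0.045, 0.127) [266.3 177.2]
```

```bash
python3 -m crank '[[[0,0,0,0,-0.001,-0.04,-0.2],[0,0,0,0,-0.001,-0.08,-0.2],[0,0,0,0,-0.001,-0.11,-0.2],[0,0,0,0,-0.001,-0.135,-0.2],[0,0,0,0,-0.001,-0.15,-0.2],[0,0,0,0,-0.001,-0.159,-0.2],[0,0,0,0,-0.001,-0.159,0.2],[0,0,0,0,-0.001,-0.159,0.5],[0,0,0,0,-0.001,-0.159,1],[0,0,0,0,-0.001,-0.159,1],[0,0,0,0,-0.001,-0.159,1],[0,0,0,0,-0.001,-0.159,1],[0,0,0,0,-0.001,-0.159,1],[0,0,0,0,-0.001,-0.159,1],[0,0,0,0,-0.001,-0.159,1],[0,0,0,0,-0.001,-0.159,1]]]' 55
```

```text
time_s: 14.25
tool_pos: [0.4404, 0.0444, 0.0906]
tcp_rot: [2.151, 2.288, -0.001]
force: [-0.9, 0.0, 5.8]
grip_width: 0.116
grip_force: 55.0
```

```bash
python3 -m crank '[[[0,0,0,0,0,0.02,1],[0,0,0,0,0,0.05,1],[0,0,0,0,0,0.09,1],[0,0,0,0,0,0.12,1],[0,0,0,0.02,0.03,0.13,1],[0,0,0,0.04,0.065,0.13,1],[0,0,0,0.06,0.1,0.13,1],[0,0,0,0.08,0.135,0.13,1],[0,0,0,0.1,0.17,0.12,1],[0,0,0,0.115,0.205,0.11,1],[0,0,0,0.122,0.224,0.095,1],[0,0,0,0.122,0.224,0.09,1],[0,0,0,0.122,0.224,0.09,1],[0,0,0,0.122,0.224,0.09,1]]]' 55
python3 - <<'E'
from h import *
import pickle
o=manip.get_obs();b,P=snap('wrist','w7');pickle.dump((o,P),open('w7.pkl','wb'))
print(o['joint_pos'].round(2),o['tcp_rot'])
print(proj(P,(.561,.318,.1)), proj(P,(.561,.368,.1)),proj(P,(.64,.318,.1)))
R=Ro.from_rotvec(o['tcp_rot']).as_matrix()
for z in(-.037,-.019,.019,.037): print(z,proj(P,np.array(o['tool_pos'])+R@[0,0,z]))
c=cv2.resize(b[60:290,140:390],(800,590),interpolation=cv2.INTER_CUBIC)[:,:,::-1]; c=c[:590]
cv2.imwrite('pics/c7.png',c)
E
```

```text
time_s: 15.42
tool_pos: [0.5613, 0.2666, 0.1795]
tcp_rot: [2.152, 2.288, -0.007]
force: [-0.3, -0.5, -1.0]
grip_width: 0.114
grip_force: 55.0
[-0.26  0.75 -0.48  1.59  0.41  0.91 -0.83] [ 2.15158706  2.2877033  -0.00697574]
[264.26762642 130.41107417] [268.25205201  68.15990852] [355.00091321 136.13768797]
-0.037 [260.66936238 247.06328954]
-0.019 [260.68831415 232.92995584]
0.019 [260.71808419 210.72887604]
0.037 [260.72885118 202.69936416]
```

View pics/c7.png

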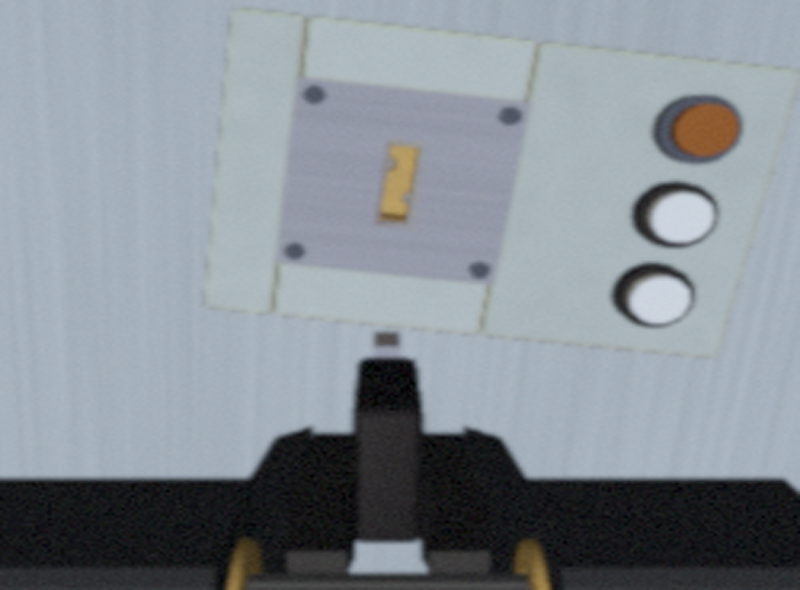

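```bash
cat > lk.py <<'E'
from h import *
import pickle,sys
def slot(f):
    o,P=pickle.load(open(f+'.pkl','rb')); b=cv2.imread(f'pics/{f}.png'); hsv=cv2.cvtColor(b,cv2.COLOR_BGR2HSV)
    m=((hsv[:,:,0]>12)&(hsv[:,:,0]<32)&(hsv[:,:,1]>80)&(hsv[:,:,2]>90)).astype('uint8'); m[200:]=0
    n,l,st,c=cv2.connectedComponentsWithStats(m); i=1+st[1:,4].argmax(); print(st[i],c[i])
    pts=np.argwhere(l==i)[:,::-1]; Q=np.array([onz(P,*p,.1)[:2] for p in pts]).astype('float32')
    r=cv2.minAreaRect(Q*1000); print('rect',r)
    return o,P,b
E
python3 - <<'E'
from lk import *
o,P,b=slot('w7')
hsv=cv2.cvtColor(b,cv2.COLOR_BGR2HSV)
C=lambda x,y:(140+x/3.2,60+y/2.565)
for nm,q in dict(screws=[(314,93),(510,115),(480,270),(293,250)],plate=[(303,79),(528,98),(493,284),(281,264)],cons=[(232,9),(799,70),(717,356),(206,307)]).items():
    X=np.array([onz(P,*C(*p),.1) for p in q]); print(nm,X.round(4)[:,:2].tolist(),X.mean(0).round(4))
    for i in range(4):
        d=X[(i+1)%4]-X[i]; print('  ',round(np.degrees(np.arctan2(d[1],d[0])),2),round(np.linalg.norm(d)*1000,1))
T=Ro.from_rotvec(o['tcp_rot']).as_matrix();t=np.array(o['tool_pos'])
for X in((.012,0,.037),(.012,0,.019),(.016,0,-.001),(.016,0,-.037)): print(X,proj(P,t+T@X).round(1))
g=b.astype(float).mean(2); print('col rows185+',g[185:250,258:264].mean(1).round(0).tolist())
print('bit cols250', g[190:194,250:272].mean(0).round(0).tolist(),'bow cols',g[230:240,245:278].mean(0).round(0).tolist())
E
```

```text
[447 155  30  27 541] [462.46025878 168.30868762]
rect ((739.89794921875, 295.79693603515625), (25.810758590698242, 23.741994857788086), 3.560556650161743)
screws [[0.5373, 0.3447], [0.5892, 0.341], [0.586, 0.2889], [0.5335, 0.2926]] [0.5615 0.3168 0.1   ]
   -4.08 52.0
   -93.53 52.2
   175.87 52.6
   85.85 52.2
plate [[0.5343, 0.3488], [0.5934, 0.3466], [0.5901, 0.2841], [0.5304, 0.2875]] [0.562  0.3168 0.1   ]
   -2.18 59.1
   -93.02 62.6
   176.73 59.8
   86.34 61.4
cons [[0.5155, 0.3687], [0.6625, 0.3595], [0.6571, 0.2617], [0.5096, 0.2708]] [0.5862 0.3152 0.1   ]
   -3.58 147.3
   -93.16 97.9
   176.49 147.9
   86.52 98.1
(0.012, 0, 0.037) [260.7 187.8]
(0.012, 0, 0.019) [260.7 194.7]
(0.016, 0, -0.001) [260.7 198. ]
(0.016, 0, -0.037) [260.7 219.1]
col rows185+ [181.0, 176.0, 171.0, 166.0, 136.0, 97.0, 83.0, 82.0, 84.0, 107.0, 141.0, 157.0, 158.0, 147.0, 104.0, 47.0, 18.0, 13.0, 13.0, 16.0, 14.0, 14.0, 13.0, 13.0, 14.0, 19.0, 17.0, 14.0, 12.0, 11.0, 16.0, 13.0, 14.0, 24.0, 22.0, 34.0, 37.0, 43.0, 47.0, 47.0, 47.0, 47.0, 46.0, 47.0, 46.0, 44.0, 45.0, 45.0, 45.0, 46.0, 45.0, 45.0, 43.0, 44.0, 42.0, 44.0, 45.0, 44.0, 42.0, 43.0, 44.0, 43.0, 43.0, 43.0, 44.0]
bit cols250 [179.0, 179.0, 180.0, 181.0, 181.0, 175.0, 155.0, 118.0, 91.0, 84.0, 85.0, 84.0, 84.0, 92.0, 125.0, 160.0, 177.0, 182.0, 181.0, 181.0, 179.0, 177.0] bow cols [18.0, 20.0, 19.0, 18.0, 19.0, 18.0, 26.0, 36.0, 45.0, 48.0, 47.0, 47.0, 46.0, 46.0, 45.0, 45.0, 44.0, 43.0, 44.0, 42.0, 45.0, 44.0, 41.0, 42.0, 36.0, 29.0, 24.0, 20.0, 17.0, 18.0, 18.0, 19.0, 19.0]
```

```bash
sed -i 's/m\[200:\]=0/m[180:]=0;m[:,300:]=0;m[:,:230]=0/' lk.py; python3 -c "
from lk import *
o,P,b=slot('w7')
g=b.astype(int);
for r in range(112,150,3): print(r,(g[r,256:274,2]-g[r,256:274,0]).tolist())"
```

```text
[259 117  11  29 203] [264.21182266 131.10837438]
rect ((560.9964599609375, 317.1867980957031), (24.305021286010742, 6.667301177978516), 85.61268615722656)
112 [-21, -21, -20, -19, -21, -21, -19, -19, -17, -20, -20, -21, -19, -21, -20, -19, -20, -20]
115 [-20, -19, -19, -17, -14, -3, 3, 7, 5, -1, -6, -7, -6, -7, -7, -6, -12, -18]
118 [-21, -21, -19, -16, -6, 15, 52, 74, 81, 81, 81, 78, 73, 66, 39, 6, -9, -16]
121 [-19, -19, -19, -15, -4, 9, 29, 60, 77, 81, 82, 82, 84, 65, 29, 1, -15, -19]
124 [-19, -20, -17, -9, 0, 3, 11, 38, 71, 80, 83, 83, 81, 55, 12, -8, -15, -19]
127 [-20, -19, -18, -5, 20, 52, 72, 80, 81, 82, 83, 81, 70, 35, 2, -14, -14, -17]
130 [-20, -19, -13, 3, 36, 66, 78, 82, 82, 82, 81, 81, 62, 19, -1, -8, -13, -18]
133 [-20, -18, -8, 14, 50, 73, 82, 81, 82, 83, 82, 71, 45, 7, -8, -11, -15, -18]
136 [-20, -16, -2, 29, 62, 80, 82, 81, 80, 62, 28, 9, 4, -1, -9, -15, -19, -19]
139 [-18, -13, 5, 46, 74, 80, 83, 84, 83, 73, 54, 29, 4, -9, -12, -18, -20, -20]
142 [-16, -7, 12, 48, 70, 80, 79, 79, 81, 80, 70, 35, 3, -7, -13, -18, -18, -18]
145 [-15, -1, 20, 35, 43, 42, 45, 48, 49, 52, 35, 4, -8, -8, -15, -16, -20, -20]
148 [-19, -18, -17, -16, -15, -13, -12, -12, -12, -11, -11, -12, -10, -10, -15, -18, -20, -18]
```

```bash
python3 -m crank '[[[0,0,-0.06,0,0.025,0,1],[0,0,-0.125,0,0.05,0,1],[0,0,-0.125,0,0.0504,-0.02,1],[0,0,-0.125,0,0.0504,-0.034,1],[0,0,-0.125,0,0.0504,-0.036,1],[0,0,-0.125,0,0.0504,-0.036,1],[0,0,-0.125,0,0.0504,-0.036,1]]]' 58
python3 - <<'E'
from lk import *
o=manip.get_obs();b,P=snap('wrist','w8');pickle.dump((o,P),open('w8.pkl','wb'))
R=Ro.from_rotvec(o['tcp_rot']).as_matrix();print(o['tool_pos'],R.round(4).tolist(),np.degrees(np.arctan2(R[1,0],R[0,0])))
E
```

```text
time_s: 16.05
tool_pos: [0.5628, 0.3177, 0.1454]
tcp_rot: [2.291, 2.147, -0.001]
force: [-0.2, 0.7, -0.6]
grip_width: 0.117
grip_force: 58.0
[0.56281362 0.31768908 0.14537433] [[0.0648, 0.9979, 0.0006], [0.9979, -0.0648, -0.0012], [-0.0012, 0.0007, -1.0]] 86.28277466628673
```

```bash
python3 -m crank '[[[0,0,0,-0.0015,-0.0007,0,1],[0,0,0,-0.0015,-0.0007,0,1],[0,0,0,-0.0015,-0.0007,-0.004,1],[0,0,0,-0.0015,-0.0007,-0.007,1],[0,0,0,-0.0015,-0.0007,-0.009,1],[0,0,0,-0.0015,-0.0007,-0.011,1],[0,0,0,-0.0015,-0.0007,-0.012,1],[0,0,0,-0.0015,-0.0007,-0.012,1]]]' 58
```

```text
time_s: 16.77
tool_pos: [0.5604, 0.3179, 0.1318]
tcp_rot: [2.29, 2.15, -0.003]
force: [2.0, -0.6, -0.2]
grip_width: 0.112
grip_force: 58.0
```

```bash
python3 -m crank '[[[0,0,0,0.0007,0,-0.002,1],[0,0,0,0.0007,0,-0.004,1],[0,0,0,0.0007,0,-0.005,1],[0,0,0,0.0007,0,-0.005,1]]]' 60; python3 -m crank '[[[0,0,0,0,0,-0.002,1],[0,0,0,0,0,-0.004,1],[0,0,0,0,0,-0.006,1],[0,0,0,0,0,-0.006,1]]]' 60
```

```text
time_s: 17.1
tool_pos: [0.5609, 0.3179, 0.1269]
tcp_rot: [2.29, 2.15, -0.003]
force: [0.5, 0.6, -0.5]
grip_width: 0.116
grip_force: 60.0
time_s: 17.43
tool_pos: [0.5614, 0.3179, 0.121]
tcp_rot: [2.29, 2.15, -0.002]
force: [1.1, 0.8, -1.5]
grip_width: 0.114
grip_force: 60.0
```

```bash
python3 -m crank '[[[0,0,0,0,0,-0.0015,1],[0,0,0,0,0,-0.003,1],[0,0,0,0,0,-0.004,1],[0,0,0,0,0,-0.004,1]]]' 60; python3 -m crank '[[[0,0,0,0,0,-0.002,1],[0.0,0.02,0,0,0,-0.003,1],[0.0,-0.02,0,0,0,-0.004,1],[0,0.02,0,0,0,-0.005,1],[0,-0.02,0,0,0,-0.005,1],[0,0,0,0,0,-0.005,1]]]' 60
```

```text
time_s: 17.77
tool_pos: [0.5615, 0.3183, 0.1176]
tcp_rot: [2.29, 2.15, -0.001]
force: [1.0, 0.3, 3.0]
grip_width: 0.111
grip_force: 60.0
time_s: 18.27
tool_pos: [0.5594, 0.3188, 0.1127]
tcp_rot: [2.287, 2.153, -0.002]
force: [0.5, -0.3, 2.3]
grip_width: 0.113
grip_force: 60.1
```

```bash
python3 -m crank '[[[0,0,0,0.0015,0,-0.002,1],[0.0,0.02,0,0.0015,0,-0.003,1],[0.0,-0.02,0,0.0015,0,-0.003,1],[0,0,0,0.0015,0,-0.003,1],[0,0,0,0.0015,0,-0.003,1]]]' 60; python3 -m crank '[[[0,0,0,0,0,-0.001,1],[0,0,0,0,0,-0.003,1],[0,0,0,0,0,-0.003,1]]]' 60
```

```text
time_s: 18.68
tool_pos: [0.5642, 0.3192, 0.1122]
tcp_rot: [2.29, 2.149, 0.004]
force: [-1.3, -1.2, 18.8]
grip_width: 0.116
grip_force: 60.5
time_s: 18.93
tool_pos: [0.5655, 0.3202, 0.1118]
tcp_rot: [2.29, 2.148, 0.011]
force: [-2.8, -3.6, 32.2]
grip_width: 0.114
grip_force: 61.2
```

```bash
python3 -m crank '[[[0,0,0,-0.001,-0.0005,0.003,1],[0,0,0,-0.002,-0.001,0.005,1],[0,0,0,-0.002,-0.001,0.005,1],[0,0,0,-0.002,-0.001,0.005,1]]]' 60
```

```text
time_s: 19.27
tool_pos: [0.5615, 0.3179, 0.1125]
tcp_rot: [2.29, 2.15, 0.002]
force: [-0.7, -0.2, 10.1]
grip_width: 0.113
grip_force: 60.0
```

Key is home and pressing lightly on the bottom. Start the turn.

```bash
python3 -m crank '[[[0,0,-0.1,0,0,0.0005,1],[0,0,-0.2,0,0,0.0005,1],[0,0,-0.3,0,0,0.0005,1],[0,0,-0.4,0,0,0.0005,1],[0,0,-0.5,0,0,0.0005,1],[0,0,-0.5,0,0,0.0005,1]]]' 60; python3 -c "
from h import *
o=manip.get_obs();R=Ro.from_rotvec(o['tcp_rot']).as_matrix();print(R.round(3).tolist(),np.degrees(np.arctan2(R[1,0],R[0,0])),o['moment'],o['joint_pos'].round(2))"
```

```text
time_s: 19.77
tool_pos: [0.5616, 0.3175, 0.1126]
tcp_rot: [2.754, 1.511, 0.001]
force: [0.9, 0.8, 8.8]
grip_width: 0.114
grip_force: 60.0
[[0.537, 0.843, 0.001], [0.843, -0.537, -0.0], [0.0, 0.001, -1.0]] 57.50157447291771 [-0.18931404 -0.11615765  0.02362262] [-0.44  0.83 -0.27  1.58  0.29  0.77 -1.41]
```

```bash
python3 -m crank '[[[0,0,-0.1,0,0,0,1],[0,0,-0.2,0,0,0,1],[0,0,-0.3,0,0,0,1],[0,0,-0.4,0,0,0,1],[0,0,-0.5,0,0,0,1],[0,0,-0.6,0,0,0,1],[0,0,-0.7,0,0,0,1],[0,0,-0.8,0,0,0,1],[0,0,-0.9,0,0,0,1],[0,0,-1.0,0,0,0,1],[0,0,-1.08,0,0,0,1],[0,0,-1.13,0,0,0,1],[0,0,-1.13,0,0,0,1],[0,0,-1.13,0,0,0,1]]]' 60; python3 -c "
from h import *
o=manip.get_obs();R=Ro.from_rotvec(o['tcp_rot']).as_matrix();print(R.round(3).tolist(),np.degrees(np.arctan2(R[1,0],R[0,0])),o['moment'],o['joint_pos'].round(2))"
```

```text
time_s: 20.93
tool_pos: [0.5617, 0.3172, 0.1126]
tcp_rot: [-3.135, 0.192, -0.001]
force: [0.1, -0.9, 8.8]
grip_width: 0.113
grip_force: 60.1
[[0.993, -0.122, 0.001], [-0.122, -0.993, 0.001], [0.001, -0.001, -1.0]] -7.000827484851675 [-0.12923713  0.00225815  0.07611246] [-0.61  0.83  0.04  1.59 -0.05  0.72 -2.24]
```

```bash
python3 -m crank '[[[0,0,-0.02,0,0,0,1],[0,0,-0.03,0,0,0,1],[0,0,-0.03,0,0,0,1],[0,0,-0.03,0,0,0,1],[0,0,-0.03,0,0,0,1],[0,0,-0.03,0,0,0,1]]]' 60; python3 - <<'E'
from h import *
s,_=snap('scene','s9'); a=cv2.imread('pics/s5.png')[:,:,::-1]; a0=cv2.imread('pics/scene0.png')[:,:,::-1]
def d(x,y,w): r0,r1,c0,c1=w; z=np.abs(cv2.GaussianBlur(x,(5,5),0).astype(int)-cv2.GaussianBlur(y,(5,5),0)).max(2)[r0:r1,c0:c1]; return z.max(),(z>25).sum()
print('lane vs s5',d(s,a,(160,270,65,255)),'stand vs start',d(s,a0,(160,205,213,285)),'mug/spatula',d(s,a0,(95,160,120,190)),'bowl/jar',d(s,a0,(145,245,345,440)))
o=manip.get_obs();R=Ro.from_rotvec(o['tcp_rot']).as_matrix();print(86.28-np.degrees(np.arctan2(R[1,0],R[0,0])),o['moment'],o['force'],o['tool_pos'],o['time_s'])
z=np.abs(cv2.GaussianBlur(s,(5,5),0).astype(int)-cv2.GaussianBlur(a0,(5,5),0)).max(2)[160:205,213:285]; print(np.argwhere(z>25)[:,::-1].min(0)+[213,160],np.argwhere(z>25)[:,::-1].max(0)+[213,160])
E
```

```text
time_s: 21.43
tool_pos: [0.5617, 0.3171, 0.1126]
tcp_rot: [-3.131, 0.239, -0.001]
force: [0.4, -1.3, 8.9]
grip_width: 0.117
grip_force: 60.1
lane vs s5 (np.int64(113), np.int64(461)) stand vs start (np.int64(78), np.int64(138)) mug/spatula (np.int64(16), np.int64(0)) bowl/jar (np.int64(102), np.int64(2681))
95.0033825938854 [-0.1414293  -0.02910031  0.08524959] [ 0.60366483 -1.05248214  7.67269769] [0.56165896 0.31713141 0.11255322] 21.4833
[242 166] [255 178]
```

```bash
python3 - <<'E'
import cv2,numpy as np
L=lambda f:cv2.GaussianBlur(cv2.imread(f'pics/{f}.png'),(5,5),0).astype(int)
s,a,z=L('s9'),L('s5'),L('scene0')
def comp(x,y,w):
    m=(np.abs(x-y).max(2)>25).astype('uint8'); r0,r1,c0,c1=w; k=np.zeros_like(m);k[r0:r1,c0:c1]=m[r0:r1,c0:c1]
    print([r.tolist() for r in cv2.connectedComponentsWithStats(k)[2][1:] if r[4]>8])
comp(s,a,(150,270,65,260)); comp(s,z,(145,245,345,440)); comp(s,z,(160,270,65,260))
E
```

```text
[[156, 150, 70, 24, 930], [243, 167, 12, 11, 118]]
[[345, 145, 45, 94, 2681]]
[[242, 166, 14, 13, 138], [150, 206, 45, 36, 800], [182, 225, 5, 6, 17], [198, 228, 5, 4, 11]]
```

```bash
python3 -c "
from bench import manip
print(manip.close_job())"
```

```text
the job is handed in; nothing more can be done
None
```

The fallen bottle stands upright in the gap, let go. It slipped from the first grip and landed with a corner on the lane lip, so I re-gripped it by the cap and set it straight. The rectangular-head key is fully home and held about 95° clockwise (tool angle); the job was handed in at 21.5 s with no verdict shown.

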